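# Saucepan off, tava to simmer

## Robot

A 6-joint arm with a two-finger parallel gripper is mounted at the origin on the work surface. World frame = base frame: x ahead of the robot, y to its left, z up, the work surface at z = 0. Lengths are in m, angles in rad, forces in N, time in s.
With the tool pointing down it reaches from about 0.3 to 0.85 m from the base axis. Payload 4.2 kg.
Tool frame: the origin (TCP) lies on the centre line of the jaws, within the pads' length; the fingertips stand 17 mm ahead of it and the grasp point (between the pads) lies 2 mm behind it; z points along the fingers, y is the line along which they close (so a half turn about z gives the same grasp; the last joint's range is limited). The gripper opens to 91 mm and grips with 3 to 60 N. Pads are 32 mm wide; open, the fingers measure 118 mm over their backs; the gripper's body (76 mm by 178 mm) begins 60 mm behind the grasp point.
Start: joints at [-1.122, 0.32, 1.565, -0, 1.257, -0.02], TCP at [0.26, -0.513, 0.231] pointing down, gripper open.
Joint ranges: [-3.11, 3.11], [-0.84, 2.01], [0.21, 2.61], [-1.34, 4.49], [0.05, 2.63], [-2.56, 2.56]. Speed limits (rad/s): [2.57, 2.57, 3.14, 3.14, 3.14, 3.14].

## Interface

Orientations are given as a unit quaternion [x, y, z, w].
In Python, from cell import sense, get_image, sign_off, search_frame gives the robot as it stands.
- The arm moves only by the shell command python3 -m jog 'ROWS' [OPENING] [FORCE]. ROWS is JSON, a list of rows, each a list of 6 numbers: the shift along the world's x, y, z in cm, then the turn, a rotation vector about the world's x, y, z in degrees. A call has 1 to 12 rows; each row shifts and turns the commanded pose from where the row before left it; what a row does not reach is not made up. A row lasts 1/12 s, in which the tool goes at most 41.7 mm and 7.16 degrees, less where a joint would pass 70% of its speed; a pose out of reach is approached as far as the arm can. A call with a gripper value outside its range is refused whole. OPENING is the gripper's target within -1 to 1 (shut at 1, half-way at 0, fully open at -1), set as the call begins (- or left out, the last holds). The fingers move at their own pace and stop on an object; FORCE is the grip in N (left out, the last holds). Time passes only in rows, so rows that do not move let the fingers close. It gives the time, the measured TCP pose, the force, the opening and the grip force at its end, in the units of the state.
- sense(): the state, without advancing time (a new reading comes with each control period).
- get_image(name): name is "scene" or "top"; returns a dict with "pixels" (384x512x3 uint8, blue, green, red), "vertical_fov" (degrees; the focal length in pixels is half the picture's height over the tangent of half this angle, whatever the lens; pixels are square), "cx", "cy" (the principal point, pixels), "k1" (the pictures are not rectified: a ray, as slopes to the right and down, at radius r is drawn at 1 + k1 r^2 times it, then the intrinsics apply), "T" (4x4, takes a point from camera to world coordinates). Camera axes: x right, y down, z forward; pixel columns grow to the right and rows downward; lengths in m; the calibration is good to about 2 mm. A picture is of the moment at which its call begins. There is no depth.
- sign_off(): hands the job in; it is judged then, once.
Trained networks look in the newest picture that a camera, given by its name, has taken for a name from the list of things; names that differ only in an ending like _2 or _b are one class to them, and where a whole thing is asked for, a point or a joint stands for the part that bears it (a point fixed in the world has none). Each returns a list of dicts, best first, with "p" (0 to 1); they miss things now and then, are a little off and sometimes report something else, mostly with a low value. They report only what shows in the picture. A call takes as long as a camera call.
- search_frame(query, camera): "rect" ([left, top, width, height] in pixels, round what is visible of it).
The state is a dict: "time_s": time; "joint_pos": joint angles; "qd": joint speeds; "joint_torque": joint torques, N m; "eef_pos": TCP position; "tool_rot": TCP orientation; "force": force on the tool from outside, world axes, zero at the start; "torque": the same for the moment, N m; "grip_width": finger opening in m; "grip_force": force on a finger pad.
Only numpy, scipy, OpenCV 4.12 (cv2) and the standard library are available. Lean on these libraries where they do the work, as an engineer would, in place of code of your own. Each camera call takes 0.05 s, during which the arm holds its last target. There are 200 camera calls.

## Task

The saucepan is done and the tava is too hot: with a fingertip, gently push the arm of the chrome tap in front of the saucepan's burner round to off (fully home, pointing at the red dot), and push the arm of the tap in front of the tava's burner round until it points into the blue simmer arc, without ever turning the tava's flame down to off on the way. Do not pinch the taps, and leave the pans and everything else on the worktop where they are.

Things in the scene. Friction and masses are not known exactly. Their poses are not given: they have to be found in the camera images.
- hob: fixed two-burner gas hob: black glass plate 440 x 580 x 12 mm; origin at the centre of its underside, x away from the robot (the cook), y to its left. Two chrome taps stand at x = -150 mm, y = +150 (left) and -150 mm (right); each works the ring burner straight behind it at x = +70 mm. Pan supports reach 62 mm above the worktop, within 108 mm of the burner's centre
- left_burner (a point): centre of the left burner, at the top of its pan support (62 mm above the worktop)
- right_burner (a point): centre of the right burner, at the top of its pan support (62 mm above the worktop)
- tap_left (a joint): angle of the left burner's tap, rad, growing anticlockwise seen from above. 0 = off, hard stop: arm along the hob's +x, at the red dot. 1.57 = full: arm along the hob's +y, at the amber dot. 2.23 to 2.57 = simmer, the blue arc (middle 2.40). Hard stop at 3.0. Starts between 0.8 and 1.8. Turns at about 0.08 N m (2 N at 45 mm); stays where it is left
- tap_left_axis (a point): on the left tap's upright axis at the glass (12 mm above the worktop); axes as the hob's. Chrome boss 38 mm across, 35 mm high, with one level arm 12 mm wide, its end 66 mm from the axis, underside 13 and top 31 mm above the glass, a white stripe on top. Flat coloured marks on the glass 79 mm from the axis
- tap_left_tip (a point): middle of the outer end of the left tap's arm, 66 mm from its axis and 22 mm above the glass; moves with the arm
- tap_right (a joint): angle of the right burner's tap, rad, growing anticlockwise seen from above. 0 = off, hard stop: arm along the hob's +x, at the red dot. 1.57 = full: arm along the hob's +y, at the amber dot. 2.23 to 2.57 = simmer, the blue arc (middle 2.40). Hard stop at 3.0. Starts between 0.8 and 1.8. Turns at about 0.08 N m (2 N at 45 mm); stays where it is left
- tap_right_axis (a point): on the right tap's upright axis at the glass (12 mm above the worktop); axes as the hob's. Chrome boss 38 mm across, 35 mm high, with one level arm 12 mm wide, its end 66 mm from the axis, underside 13 and top 31 mm above the glass, a white stripe on top. Flat coloured marks on the glass 79 mm from the axis
- tap_right_tip (a point): middle of the outer end of the right tap's arm, 66 mm from its axis and 22 mm above the glass; moves with the arm
- tava: flat round aluminium griddle, 224 mm across, 9 mm high, loose on one of the burners; origin at the centre of its underside; dark wooden handle along its own +x, reaching 235 mm from the centre and 40 mm above its underside
- saucepan: steel saucepan with a lid, 150 mm across, 114 mm high with the black lid knob, loose on the other burner; origin at the centre of its underside; black handle along its own +x, reaching 193 mm from the centre
- rolling_board: round wooden rolling board, 230 mm across, 38 mm high, on three feet, beside the hob on the left; origin at the centre of its underside
- rolling_pin: white nylon rolling pin, 300 mm long along its own x, 40 mm thick, lying on the board; origin midway along its underside
- spice_box: closed spice box with a flip lid, orange with a white lid, 186 x 126 x 69 mm, right of the hob; origin at the centre of its underside
- tumbler: steel tumbler, 74 mm across the rim, 100 mm high, in front of the hob on the right; origin at the centre of its underside
- oil_bottle: amber oil bottle with a yellow cap, 68 mm across, 220 mm high, on the right; origin at the centre of its underside
- spatula: spatula with a dark wooden handle, 270 mm long, lying along its own x in front of the hob's left side

How it is judged:
At the end, for the whole second after the job is handed in: The tap of the burner that carries the saucepan is at off (joint below 0.12 rad), the tap of the burner that carries the tava points into the blue simmer arc (joint 2.23 to 2.57 rad), both taps at rest, and each pan still on its burner (within 60 mm of its centre) (((horizontal distance between tava and left_burner below 0.06 m and horizontal distance between saucepan and right_burner below 0.06 m and value of joint tap_left between 2.23 and 2.57 rad and value of joint tap_right below 0.12 rad) or (horizontal distance between tava and right_burner below 0.06 m and horizontal distance between saucepan and left_burner below 0.06 m and value of joint tap_right between 2.23 and 2.57 rad and value of joint tap_left below 0.12 rad)) and velocity of joint tap_left between -0.05 and 0.05 rad/s and velocity of joint tap_right between -0.05 and 0.05 rad/s); the robot touches nothing.
It fails at once if the tava's flame is put out (its tap is turned below 0.35 rad) ((horizontal distance between tava and left_burner below 0.06 m and value of joint tap_left below 0.35 rad) or (horizontal distance between tava and right_burner below 0.06 m and value of joint tap_right below 0.35 rad)).
It fails at once if a tap is pinched or pushed hard, or the hob pressed hard (fingers on the hob and its taps with more than 30 N) (contact force between the fingers and hob above 30 N).
It fails at once if a pan is shifted or lifted more than 15 mm (distance of any of tava, saucepan from where it was at the start of the episode above 0.015 m).
It fails at once if another thing on the worktop is moved more than 20 mm (distance of any of rolling_board, rolling_pin, spice_box, tumbler, oil_bottle, spatula from where it was at the start of the episode above 0.02 m).
It also fails if it takes over 58 s, if anything falls off the work surface, if the arm or the gripper's body presses on something with over 40 N, if the wrist force passes 120 N, or if a joint passes its speed limit or range.

## Working session

There is one attempt and no reset: what is moved stays moved. The work goes in short steps, Python scripts to look and compute and a shell command to move; the robot and the scene stay as the last step left them, time stands still between calls to the robot, and variables do not carry over. Pictures are saved under pics/ and viewed, at most 10 in all, crops included, and the job is handed in when it is done.

```bash
mkdir -p pics; cat > h.py <<'E'
import numpy as np, cv2
from cell import sense, get_image, sign_off, search_frame
def K(im):
    f=im["pixels"].shape[0]/2/np.tan(np.radians(im["vertical_fov"])/2)
    return f,im["cx"],im["cy"],im["k1"],np.array(im["T"])
def toworld(im,u,v,z):
    f,cx,cy,k1,T=K(im); d=np.array([(u-cx)/f,(v-cy)/f]); s=d.copy()
    for _ in range(20): s=d/(1+k1*(s@s))
    r=T[:3,:3]@np.array([s[0],s[1],1]); return T[:3,3]+r*(z-T[2,3])/r[2]
def topix(im,p):
    f,cx,cy,k1,T=K(im); c=T[:3,:3].T@(np.array(p)-T[:3,3]); s=c[:2]/c[2]; s=s*(1+k1*(s@s)); return np.array([cx,cy])+f*s
E
python3 - <<'E'
from h import *
for n in("top","scene"):
    im=get_image(n); cv2.imwrite(f"pics/{n}0.png",im["pixels"]); print(n,im["vertical_fov"],im["cx"],im["cy"],im["k1"],np.round(im["T"],3).tolist())
    for q in("hob","tava","saucepan","tap_left","tap_right","tumbler","spatula"):
        print(q,[(np.round(r["rect"]).tolist(),round(r["p"],2)) for r in search_frame(q,n)[:3]])
print(sense())
E
```

```text
top 44.2423312724368 256.33667208148904 189.73083026655297 0.020703215501694183 [[-0.048, -0.974, 0.22, 0.189], [-0.999, 0.048, -0.008, 0.047], [-0.003, -0.22, -0.976, 1.609], [0.0, 0.0, 0.0, 1.0]]
hob [([174.0, 90.0, 188.0, 143.0], 0.97)]
tava [([258.0, 77.0, 79.0, 86.0], 0.74)]
saucepan [([194.0, 83.0, 45.0, 83.0], 0.65), ([44.0, 205.0, 90.0, 21.0], 0.59)]
tap_left [([213.0, 197.0, 20.0, 15.0], 0.58)]
tap_right [([299.0, 184.0, 23.0, 14.0], 0.64), ([406.0, 200.0, 49.0, 63.0], 0.2)]
tumbler [([345.0, 248.0, 26.0, 23.0], 0.59), ([172.0, 89.0, 187.0, 148.0], 0.18)]
spatula [([143.0, 257.0, 80.0, 17.0], 0.81)]
scene 56.570952361516134 253.9634500116139 193.57158860077436 -0.07389186273685085 [[-0.348, 0.752, -0.559, 1.219], [0.938, 0.274, -0.214, 0.296], [-0.007, -0.599, -0.801, 1.043], [0.0, 0.0, 0.0, 1.0]]
hob [([127.0, 163.0, 199.0, 148.0], 0.88)]
tava [([149.0, 198.0, 69.0, 96.0], 0.95)]
saucepan [([230.0, 210.0, 66.0, 80.0], 0.91)]
tap_left [([277.0, 191.0, 19.0, 21.0], 0.6)]
tap_right [([195.0, 175.0, 22.0, 14.0], 0.72), ([281.0, 192.0, 13.0, 20.0], 0.61)]
tumbler [([194.0, 112.0, 20.0, 33.0], 0.87)]
spatula [([305.0, 161.0, 70.0, 32.0], 0.97), ([194.0, 112.0, 20.0, 33.0], 0.48)]
{'time_s': 0.8, 'joint_pos': array([-1.12200116e+00,  3.19570182e-01,  1.56448247e+00, -1.96643665e-05,
        1.25743463e+00, -2.00228206e-02]), 'qd': array([ 0.00012579,  0.00043442,  0.00201591, -0.00080661, -0.00063305,
        0.00024495]), 'joint_torque': array([-3.58789712e-04, -4.12304413e+01, -2.32219219e+01,  7.25607737e-02,
        3.76123935e-02,  3.42778094e-05]), 'eef_pos': array([ 0.25979089, -0.5129753 ,  0.2309999 ]), 'tool_rot': array([9.72651077e-01, 2.32271132e-01, 2.06952837e-06, 5.34703460e-05]), 'force': array([ 0.58654447, -0.18483314, -0.62667327]), 'torque': array([-0.00697763,  0.02394655, -0.0193701 ]), 'grip_force': 0.0, 'grip_width': 0.09115588969294547}
```

View pics/top0.png

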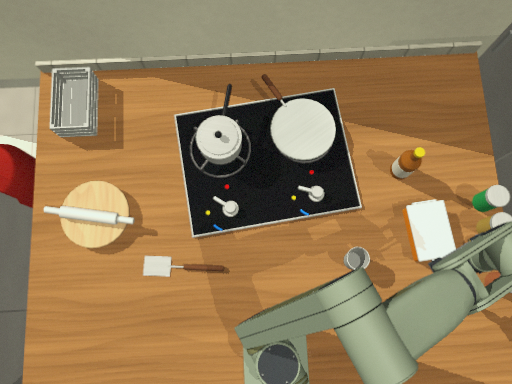

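View pics/scene0.png

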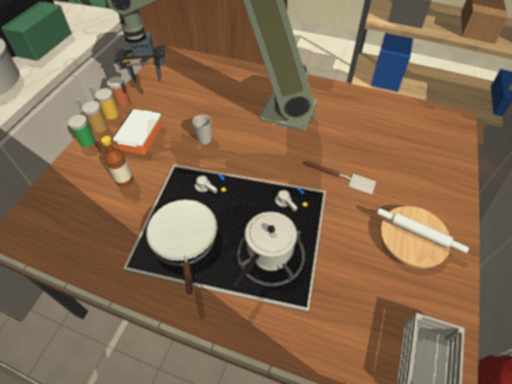

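The top picture shows the saucepan on the left burner (219,140) and the tava on the right one (303,130). The left tap is at about (230,208) and the right at about (316,193). The left tap must go to off and the right to simmer.

```bash
python3 - <<'E'
from h import *
from scipy.optimize import least_squares
im=get_image("top"); P=im["pixels"]; hsv=cv2.cvtColor(P,cv2.COLOR_BGR2HSV)
# hob glass contour
m=((hsv[...,2]<75)).astype(np.uint8); 
def blobs(lo,hi):
    mm=cv2.inRange(hsv,lo,hi); mm[:80]=0; mm[240:]=0; mm[:,:175]=0; mm[:,362:]=0
    n,l,s,c=cv2.connectedComponentsWithStats(mm); return [(c[i].round(1).tolist(),int(s[i,4])) for i in range(1,n) if s[i,4]>3]
print("red",blobs((0,150,100),(8,255,255)),blobs((172,150,100),(180,255,255)));print("amb",blobs((18,150,120),(35,255,255)));print("blue",blobs((100,120,80),(130,255,255)))
def rd(b,n): return None
R=[(227,186.5),(311.5,172)];A=[(208,212.5),(293.5,197.5)]
r=sorted([b[0] for b in blobs((0,150,100),(8,255,255))])or R
a=sorted([b[0] for b in blobs((18,150,120),(35,255,255))])or A
r=r if len(r)==2 else R; a=a if len(a)==2 else A
C=[(176,116),(335,90),(360,206),(193,235)]
loc=[(-.15+.079,.15),(-.15+.079,-.15),(-.15,.229),(-.15,-.071)]+[(.22,.29),(.22,-.29),(-.22,-.29),(-.22,.29)]
px=r+a+C; w=[1]*4+[.5]*4
def W(p,l,z=.012):
    c,s=np.cos(p[2]),np.sin(p[2]); return [p[0]+c*l[0]-s*l[1],p[1]+s*l[0]+c*l[1],z]
f=lambda p:np.concatenate([(topix(im,W(p,l))-q)*k for l,q,k in zip(loc,px,w)])
s=least_squares(f,[.55,0,0]); p=s.x; print("hob",p.round(4),np.round(s.fun,1)); np.save("hob.npy",p)
for n,y in(("L",.15),("R",-.15)):
    ax=np.array(W(p,(-.15,y))); print(n,"axis",ax.round(4),"pix",topix(im,ax[:2].tolist()+[.047]).round(1))
# refine arm angle: white-ness along arm at z=.043
    g=cv2.cvtColor(P,cv2.COLOR_BGR2GRAY).astype(np.float32); best=[]
    for t in np.arange(.5,3,.04):
        v=0
        for rr in np.arange(.03,.066,.004):
            q=topix(im,[ax[0]+rr*np.cos(t+p[2]),ax[1]+rr*np.sin(t+p[2]),.043]); v+=cv2.getRectSubPix(g,(1,1),tuple(map(float,q)))[0,0]
        best.append((v,t))
    print([(int(v),round(t,2)) for v,t in sorted(best)[::-1][:4]])
for n,z in(("tumbler",.05),("spatula",.01)):
    x,y,w_,h=search_frame(n,"top")[0]["rect"]; print(n,toworld(im,x,y,z).round(3),toworld(im,x+w_,y+h,z).round(3))
cv2.imwrite("pics/c1.png",cv2.resize(P[80:240,170:365],None,fx=4,fy=3.7,interpolation=cv2.INTER_CUBIC)[:600,:800])
E
```

```text
red [([311.5, 171.6], 14), ([226.5, 186.2], 17)] []
amb [([293.3, 197.1], 16), ([207.6, 212.1], 17)]
blue [([303.6, 211.9], 29), ([217.0, 227.1], 30)]
hob [ 0.6553 -0.004   0.1227] [ 0.2 -0.1  0.   0.2 -0.  -0.1  0.2  0.3 -0.2 -0.6 -0.6 -0.5  0.   0.2
 -0.1  0.1]
L axis [0.488  0.1265 0.012 ] pix [229.7 206.3]
[(2035, np.float64(0.86)), (2006, np.float64(0.9)), (1955, np.float64(0.82)), (1813, np.float64(0.94))]
R axis [ 0.5247 -0.1712  0.012 ] pix [317.2 191.4]
[(2034, np.float64(1.14)), (2013, np.float64(1.1)), (1938, np.float64(1.18)), (1841, np.float64(1.06))]
tumbler [ 0.337 -0.244  0.05 ] [ 0.254 -0.325  0.05 ]
spatula [0.336 0.415 0.01 ] [0.265 0.154 0.01 ]
```

View pics/c1.png

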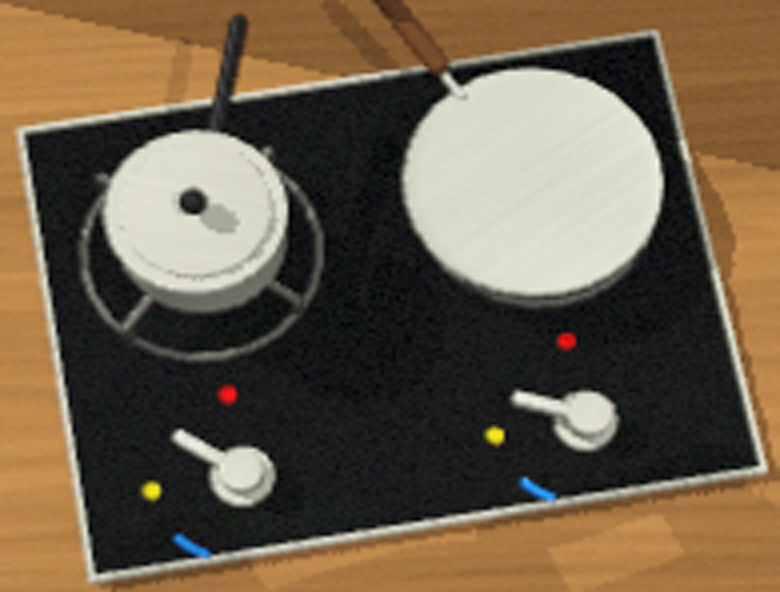

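The crop agrees with the fit: left arm at about 0.86 rad, right at about 1.14 rad, hob yaw 7°. I'll shut the fingers, align them with the hob, and go above the right tap's start point, world (0.579, -0.114).

```bash
python3 -m jog '[[2,2.5,0,0,0,-1.66],[2,2.5,0,0,0,-1.66],[2,2.5,0,0,0,-1.66],[2,2.5,0,0,0,-1.66],[2,2.5,0,0,0,-1.66],[2,2.5,0,0,0,-1.66],[2,2.5,0,0,0,-1.66],[2,2.5,0,0,0,-1.66],[2,2.5,0,0,0,-1.66],[2,2.5,0,0,0,-1.66],[2,2.5,0,0,0,-1.66],[2,2.5,0,0,0,-1.66]]' 1 10 && python3 -m jog '[[2,2.5,0,0,0,0],[2,2.5,0,0,0,0],[2,2.5,0,0,0,0],[1.9,2.4,0,0,0,0],[0,0,0,0,0,0],[0,0,0,0,0,0],[0,0,0,0,0,0]]'
```

```text
time_s: 1.95
eef_pos: [0.5006, -0.2116, 0.2311]
tool_rot: [0.998, 0.06, 0.0, 0.0]
force: [0.3, -0.2, -0.1]
grip_width: 0.014
grip_force: 0.0
time_s: 2.53
eef_pos: [0.5784, -0.1142, 0.2307]
tool_rot: [0.998, 0.061, -0.0, 0.0]
force: [-0.3, 0.9, -0.1]
grip_width: 0.0003
grip_force: 0.0
```

```bash
python3 -m jog '[[0,0,-2,0,0,0],[0,0,-2,0,0,0],[0,0,-2,0,0,0],[0,0,-2,0,0,0],[0,0,-2,0,0,0],[0,0,-2,0,0,0],[0,0,-1,0,0,0],[0,0,0,0,0,0],[0,0,0,0,0,0]]'; python3 - <<'E'
from h import *
a=get_image("top")["pixels"][150:230,200:350]; b=get_image("scene")["pixels"][150:250,150:325]
cv2.imwrite("pics/c2.png",np.vstack([cv2.resize(a,(560,299),interpolation=2),cv2.resize(b,(560,300),interpolation=2)]))
E
```

```text
time_s: 3.28
eef_pos: [0.5785, -0.1148, 0.1012]
tool_rot: [0.998, 0.06, -0.0, 0.0]
force: [0.9, 0.2, 0.0]
grip_width: 0.0004
grip_force: 0.0
```

View pics/c2.png

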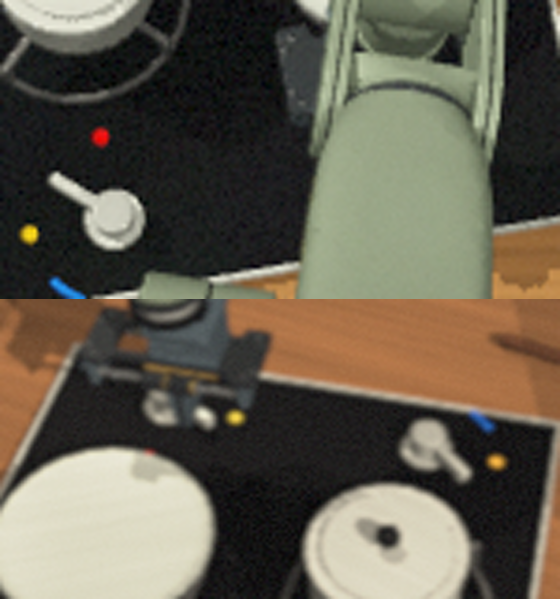

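In the scene view the finger (about (190,415) in the crop) hangs on the tava side of the right tap, with the arm's tip beside it at (205,418). The tava is clear. Going down gently.

```bash
python3 -m jog '[[0,0,-1,0,0,0],[0,0,-1,0,0,0],[0,0,-1,0,0,0],[0,0,-1,0,0,0],[0,0,0,0,0,0]]' && python3 -m jog '[[0,0,-0.5,0,0,0],[0,0,-0.5,0,0,0],[0,0,-0.5,0,0,0],[0,0,-0.6,0,0,0],[0,0,0,0,0,0],[0,0,0,0,0,0]]'
```

```text
time_s: 3.8
eef_pos: [0.577, -0.1135, 0.0582]
tool_rot: [0.998, 0.061, -0.003, -0.001]
force: [-0.4, 0.1, -0.1]
grip_width: 0.0006
grip_force: 0.0
time_s: 4.3
eef_pos: [0.5786, -0.1139, 0.0396]
tool_rot: [0.998, 0.061, -0.0, -0.0]
force: [-0.7, 0.6, 0.2]
grip_width: 0.0003
grip_force: 0.0
```

```bash
python3 -m jog '[[-0.3,-0.04,0,0,0,0],[-0.4,-0.05,0,0,0,0],[-0.4,-0.05,0,0,0,0],[-0.4,-0.05,0,0,0,0],[-0.4,-0.05,0,0,0,0],[-0.4,-0.05,0,0,0,0],[-0.4,-0.05,0,0,0,0],[-0.4,-0.05,0,0,0,0],[-0.4,-0.05,0,0,0,0],[-0.4,-0.05,0,0,0,0],[0,0,0,0,0,0]]' && python3 -m jog '[[-0.4,-0.05,0,0,0,0],[-0.4,-0.05,0,0,0,0],[-0.4,-0.05,0,0,0,0],[-0.4,-0.05,0,0,0,0],[-0.4,-0.05,0,0,0,0],[-0.4,-0.05,0,0,0,0],[-0.4,-0.05,0,0,0,0],[-0.3,-0.04,0,0,0,0],[-0.3,-0.04,0,0,0,0],[-0.2,-0.02,0,0,0,0],[0,0,0,0,0,0],[0,0,0,0,0,0]]'
```

```text
time_s: 5.22
eef_pos: [0.5387, -0.1188, 0.04]
tool_rot: [0.998, 0.061, -0.001, -0.0]
force: [-0.0, 0.7, 0.5]
grip_width: 0.0005
grip_force: 0.3
time_s: 6.22
eef_pos: [0.5029, -0.1233, 0.0398]
tool_rot: [0.998, 0.061, -0.001, -0.0]
force: [-0.1, 0.1, 0.2]
grip_width: 0.0005
grip_force: 0.2
```

```bash
python3 -m jog '[[0.5,0.06,0,0,0,0],[0.5,0.06,0,0,0,0],[0,0,1,0,0,0],[0,0,2,0,0,0],[0,0,3,0,0,0],[0,0,3,0,0,0],[0,0,3,0,0,0],[0,0,3,0,0,0],[0,0,3,0,0,0],[0,0,1,0,0,0]]' && python3 -m jog '[[0.1,3,0,0,0,0],[0.1,3,0,0,0,0],[0.1,3,0,0,0,0],[0.1,3,0,0,0,0],[0.1,3,0,0,0,0],[0.1,3,0,0,0,0],[0.1,3,0,0,0,0],[0.1,3,0,0,0,0],[0.1,3,0,0,0,0],[0,3,0,0,0,0],[0,3,0,0,0,0],[0,0.9,0,0,0,0]]' && python3 -m jog '[[0,0,0,0,0,0],[0,0,0,0,0,0],[0,0,0,0,0,0]]'; cat > ang.py <<'E'
from h import *
im=get_image("top"); P=im["pixels"]; p=np.load("hob.npy"); g=cv2.cvtColor(P,cv2.COLOR_BGR2GRAY).astype(np.float32)
for n,y in(("L",.15),("R",-.15)):
    c,s=np.cos(p[2]),np.sin(p[2]); ax=[p[0]-.15*c-s*y,p[1]-.15*s+c*y]; best=[]
    for t in np.arange(-.3,3,.03):
        best.append((sum(cv2.getRectSubPix(g,(1,1),tuple(map(float,topix(im,[ax[0]+r*np.cos(t+p[2]),ax[1]+r*np.sin(t+p[2]),.043]))))[0,0] for r in np.arange(.03,.066,.004)),t))
    print(n,[(int(v),round(float(t),2)) for v,t in sorted(best)[::-1][:4]])
import sys
cv2.imwrite(f"pics/{sys.argv[1]}.png",np.vstack([cv2.resize(P[150:230,200:350],(560,299),interpolation=2),cv2.resize(get_image("scene")["pixels"][150:250,150:325],(560,300),interpolation=2)]))
E
python3 ang.py c3
```

```text
time_s: 7.05
eef_pos: [0.5158, -0.1226, 0.2353]
tool_rot: [0.998, 0.061, 0.004, 0.001]
force: [1.1, 0.0, 0.4]
grip_width: 0.0004
grip_force: 0.0
time_s: 8.05
eef_pos: [0.5223, 0.2204, 0.2294]
tool_rot: [0.998, 0.062, -0.001, -0.001]
force: [-0.4, -0.9, 0.6]
grip_width: 0.0006
grip_force: 0.0
time_s: 8.3
eef_pos: [0.5226, 0.2155, 0.2298]
tool_rot: [0.998, 0.06, -0.0, 0.001]
force: [0.0, 0.2, -0.5]
grip_width: 0.0006
grip_force: 0.0
L [(1433, 2.13), (1433, 2.07), (1433, 2.16), (1432, 2.22)]
R [(2046, 2.37), (2026, 2.34), (2025, 2.4), (1941, 2.31)]
```

View pics/c3.png

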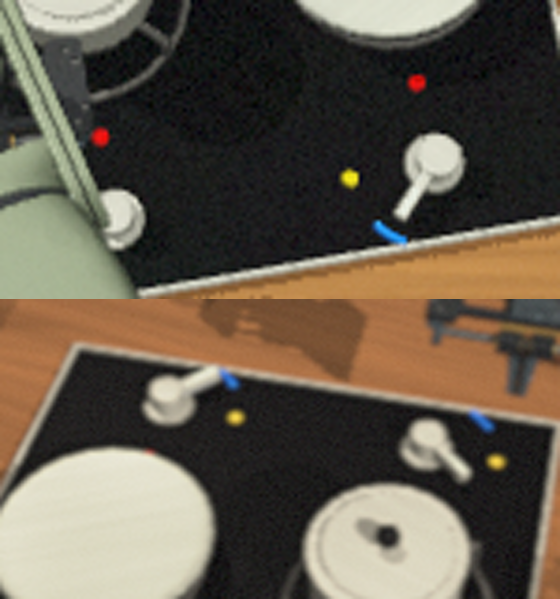

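The right tap points at the blue arc, around 2.37 rad, and the gripper is above the left start point. Now down: body clears the saucepan by about 60 mm.

```bash
python3 -m jog '[[0,0,-2,0,0,0],[0,0,-2,0,0,0],[0,0,-2,0,0,0],[0,0,-2,0,0,0],[0,0,-2,0,0,0],[0,0,-2,0,0,0],[0,0,-1,0,0,0],[0,0,0,0,0,0]]' && python3 -m jog '[[0,0,-1,0,0,0],[0,0,-1,0,0,0],[0,0,-1,0,0,0],[0,0,-1,0,0,0],[0,0,-0.5,0,0,0],[0,0,-0.5,0,0,0],[0,0,-0.5,0,0,0],[0,0,-0.5,0,0,0],[0,0,0,0,0,0],[0,0,0,0,0,0]]'
```

```text
time_s: 9.07
eef_pos: [0.5215, 0.2153, 0.0979]
tool_rot: [0.998, 0.06, -0.002, 0.001]
force: [-1.0, -0.3, 0.7]
grip_width: 0.0004
grip_force: 0.0
time_s: 9.9
eef_pos: [0.5227, 0.2168, 0.0398]
tool_rot: [0.998, 0.061, -0.0, 0.0]
force: [0.7, 0.4, -0.8]
grip_width: 0.0005
grip_force: 0.0
```

```bash
python3 -m jog '[[0.05,-0.4,0,0,0,0],[0.05,-0.4,0,0,0,0],[0.05,-0.4,0,0,0,0],[0.05,-0.4,0,0,0,0],[0.05,-0.4,0,0,0,0],[0.05,-0.4,0,0,0,0],[0.05,-0.4,0,0,0,0],[0.05,-0.4,0,0,0,0],[0.05,-0.4,0,0,0,0],[0.05,-0.4,0,0,0,0],[0,0,0,0,0,0]]' && python3 -m jog '[[0.05,-0.4,0,0,0,0],[0.05,-0.4,0,0,0,0],[0.05,-0.4,0,0,0,0],[0.04,-0.3,0,0,0,0],[0.02,-0.2,0,0,0,0],[0.02,-0.2,0,0,0,0],[0.01,-0.1,0,0,0,0],[0,0,0,0,0,0],[0,0,0,0,0,0]]'
```

```text
time_s: 10.82
eef_pos: [0.5297, 0.1773, 0.0408]
tool_rot: [0.998, 0.06, 0.002, -0.001]
force: [1.4, 3.0, 1.5]
grip_width: 0.0006
grip_force: 1.4
time_s: 11.57
eef_pos: [0.5297, 0.1564, 0.0397]
tool_rot: [0.998, 0.061, -0.001, 0.0]
force: [-0.1, 0.7, -0.8]
grip_width: 0.0003
grip_force: 0.1
```

```bash
python3 -m jog '[[0.02,-0.15,0,0,0,0],[0.02,-0.15,0,0,0,0],[0,0,0,0,0,0],[0,0,0,0,0,0]]' && python3 -m jog '[[0.01,-0.1,0,0,0,0],[0,0,0,0,0,0],[0,0,0,0,0,0]]'
```

```text
time_s: 11.9
eef_pos: [0.5305, 0.1537, 0.0399]
tool_rot: [0.998, 0.061, -0.0, 0.0]
force: [-0.1, 0.6, -0.6]
grip_width: 0.0004
grip_force: 0.3
time_s: 12.15
eef_pos: [0.5307, 0.1528, 0.04]
tool_rot: [0.998, 0.061, -0.0, 0.0]
force: [0.3, 1.6, -0.3]
grip_width: 0.0005
grip_force: 0.5
```

Local y is about 20.8 mm, with contact at home expected near 19.5 mm. I'll feel for the stop in small steps.

```bash
python3 -m jog '[[0.01,-0.1,0,0,0,0],[0,0,0,0,0,0],[0,0,0,0,0,0]]' && python3 -m jog '[[0.01,-0.07,0,0,0,0],[0,0,0,0,0,0],[0,0,0,0,0,0]]'
```

```text
time_s: 12.4
eef_pos: [0.5309, 0.1518, 0.04]
tool_rot: [0.998, 0.061, 0.0, 0.0]
force: [1.3, 0.6, -0.2]
grip_width: 0.0005
grip_force: 0.5
time_s: 12.65
eef_pos: [0.531, 0.1511, 0.04]
tool_rot: [0.998, 0.061, 0.0, 0.0]
force: [0.9, 1.0, -0.7]
grip_width: 0.0003
grip_force: 0.6
```

```bash
python3 -m jog '[[0.01,-0.07,0,0,0,0],[0,0,0,0,0,0],[0,0,0,0,0,0]]' && python3 - <<'E'
from h import *
s=sense();print(s["force"])
b=get_image("scene")["pixels"][150:250,200:325]
cv2.imwrite("pics/c4.png",cv2.resize(b,(700,560),interpolation=2))
E
```

```text
time_s: 12.9
eef_pos: [0.5311, 0.1504, 0.04]
tool_rot: [0.998, 0.061, 0.0, 0.0]
force: [-0.1, 1.2, 0.6]
grip_width: 0.0005
grip_force: 0.6
[-0.09740933  1.22167292  0.63742092]
```

View pics/c4.png

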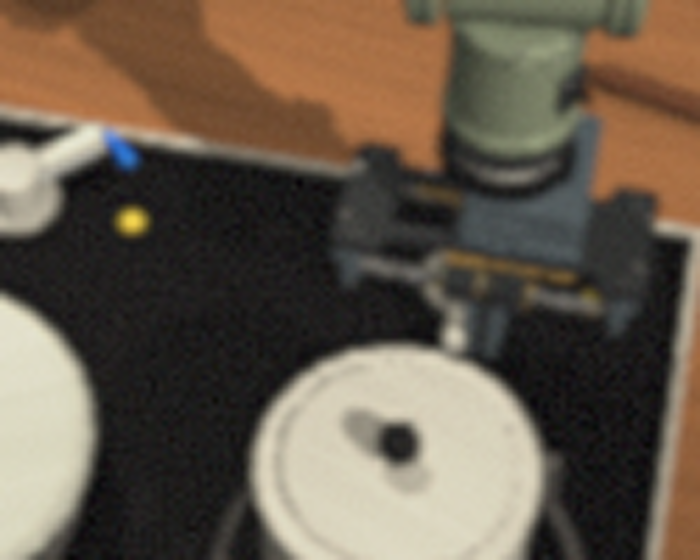

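The arm at (455,330) lies against the finger, close to home, and there's no stop force yet. Carrying on in small steps.

```bash
for i in 1; do python3 -m jog '[[0.01,-0.1,0,0,0,0],[0,0,0,0,0,0],[0,0,0,0,0,0]]'; done; python3 -m jog '[[0.01,-0.1,0,0,0,0],[0,0,0,0,0,0],[0,0,0,0,0,0]]'
```

```text
time_s: 13.2
eef_pos: [0.5311, 0.1494, 0.04]
tool_rot: [0.998, 0.061, 0.0, 0.0]
force: [0.2, 1.9, -0.7]
grip_width: 0.0005
grip_force: 0.6
time_s: 13.45
eef_pos: [0.5312, 0.1483, 0.04]
tool_rot: [0.998, 0.06, -0.0, 0.0]
force: [1.0, 1.6, -0.4]
grip_width: 0.0005
grip_force: 0.6
```

```bash
python3 -m jog '[[0.01,-0.08,0,0,0,0],[0,0,0,0,0,0],[0,0,0,0,0,0]]'; python3 -m jog '[[0.01,-0.08,0,0,0,0],[0,0,0,0,0,0],[0,0,0,0,0,0]]'
```

```text
time_s: 13.7
eef_pos: [0.5313, 0.148, 0.04]
tool_rot: [0.998, 0.06, 0.0, -0.0]
force: [0.8, 3.7, 0.5]
grip_width: 0.0006
grip_force: 2.1
time_s: 13.95
eef_pos: [0.5313, 0.1479, 0.0401]
tool_rot: [0.998, 0.06, 0.0, -0.001]
force: [0.1, 7.2, 0.0]
grip_width: 0.0007
grip_force: 3.6
```

The TCP no longer advances and the force rises to 7 N, so it's at the hard stop. Backing off, lifting, moving clear and looking.

```bash
python3 -m jog '[[-0.03,0.3,0,0,0,0],[-0.05,0.5,0,0,0,0],[-0.05,0.5,0,0,0,0],[0,0,1,0,0,0],[0,0,2,0,0,0],[0,0,3,0,0,0],[0,0,3,0,0,0],[0,0,3,0,0,0],[0,0,3,0,0,0],[0,0,3,0,0,0],[0,0,1,0,0,0]]' && python3 -m jog '[[-0.5,3,0,0,0,0],[-0.5,3,0,0,0,0],[-0.5,3,0,0,0,0],[-0.5,3,0,0,0,0],[-0.5,3,0,0,0,0],[-0.5,3,0,0,0,0],[0,0,0,0,0,0],[0,0,0,0,0,0],[0,0,0,0,0,0]]'; python3 ang.py c5
```

```text
time_s: 14.87
eef_pos: [0.5319, 0.1601, 0.2355]
tool_rot: [0.998, 0.061, 0.004, -0.001]
force: [0.6, -0.4, 0.6]
grip_width: 0.0008
grip_force: 0.0
time_s: 15.62
eef_pos: [0.4998, 0.3391, 0.2294]
tool_rot: [0.998, 0.061, -0.001, 0.001]
force: [-0.3, -0.1, 0.6]
grip_width: 0.0003
grip_force: 0.0
L [(2044, 0.03), (2034, -0.0), (1994, 0.06), (1951, -0.03)]
R [(2044, 2.37), (2024, 2.34), (2023, 2.4), (1935, 2.31)]
```

View pics/c5.png

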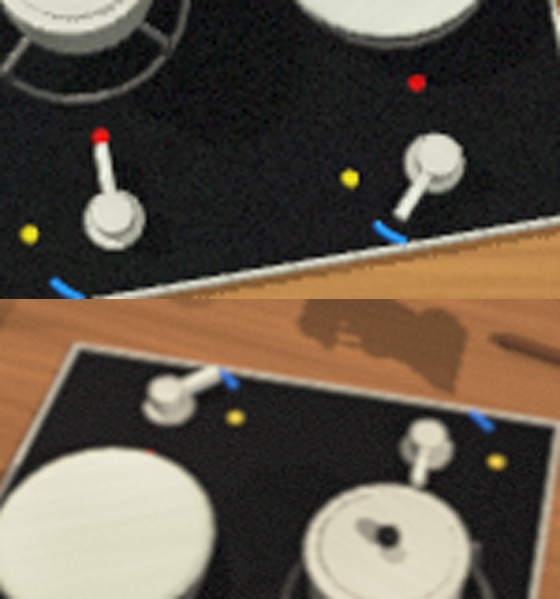

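The left tap points at the red dot (about 0.02 rad) and the right into the blue arc (about 2.37 rad). Nothing is touched, so I'm handing in.

```bash
python3 -c "from cell import sign_off; print(sign_off())"
```

```text
the job is handed in; nothing more can be done
None
```

The job is handed in (no verdict came back): in the last picture the saucepan's tap (left) is home on the red dot at about 0.02 rad, the tava's tap (right) points into the blue simmer arc at about 2.37 rad without having been turned towards off, and the gripper is clear of everything.

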